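Bolt the specimen box with its spring catch held down

TASK

Lock the grey specimen box on the worktop: press the red spring catch down with one fingertip and, keeping it down, push the black lug of the bolt with the other fingertip until the bolt is fully home in its keeper; then let the catch spring back up and take the hand away. Only press and push: lift nothing, do not shove the box out of its place, and leave the bottle, dish, marker and beaker around it where they are.

Things in the scene. Friction and masses are not known exactly. Their poses are not given: they have to be found in the camera images.
- lock_box: Loose grey steel box, 3 kg, rubber feet, 150 (its x) x 240 (its y) x 58 mm high; origin: centre of its underside, z up. On top a lock on an aluminium plate (top at z = 61 mm, x -55..55, y -97..63 mm). Three tracks run along the box's y: black lug at x = -31, steel bolt rod (12 mm thick, axis z = 75 mm) at x = 0, red catch paddle at x = +31 mm. Bolt moves to +y.
- keeper (a point): Centre of the mouth of the dark keeper on the box's end strip, into which the bolt rod slides: box x = 0, y = 80, z = 75 mm. The keeper is 29 mm wide, 20 mm long (y 80..100), its top at z = 87.5 mm. Two fixed guides of the rod, 24 mm wide (box x), 12 mm long, stand at y = -56 and 41 mm, tops at z = 84 mm: fingers straddle them.
- lug_face (a point): Centre of the flat face of the black lug (fixed to the bolt) to be pushed to the box's +y. Lug: 26 mm wide (box x -44..-18), 10 mm thick, z 71..97 mm. This point: x = -31, y = -35 plus the bolt's travel, z = 84 mm in the box; same axes as the box. Behind it (towards -y) there is 50 mm of free room over the flat plate.
- bolt (a joint): How far the bolt has slid to the box's +y, m: 0 to 0.003 at the start (drawn back, unlocked), 0.032 fully home in the keeper (hard stop). Slides with about 1.5 N. Blocked at 0.004 while the catch is up; free while the catch is pressed 5 mm or more.
- catch_top (a point): Middle of the flat top of the red catch paddle, 26 mm wide (box x 18..44) and 104 mm long (box y -87..17 mm): a fingertip may slide along it while pressing. 79 mm above the worktop when up, 69 mm at its stop. It runs 62 mm across (box x) from the lug, so fingertips 62 mm apart centre to centre, at one height, can press it and stand behind the lug at once.
- catch (a joint): How far the catch is pressed down, m: 0 up, 0.010 at its stop. Spring 2 N at the top, 5.6 N at the stop. It frees the bolt from 0.005 on. Let go, it springs fully up only where the bolt is drawn back or home (past 0.030); in between it rests under the bolt at about 0.0045.
- dropper: Clear dropper bottle with a white label and black dropper cap, 33 mm wide, 95 mm high, loose, beside the box; origin at the centre of its underside. To be left alone.
- dish: Small clear petri dish with reddish pieces, 55 mm wide, 15 mm high, loose, beside the box; origin at the centre of its underside. To be left alone.
- pen: Blue marker pen, 132 mm long, 13 mm thick, lying on the worktop beside the box; origin at the centre of its underside. To be left alone.
- beaker: Small glass beaker with a pipette standing in it, 45 mm wide, 103 mm high, loose, beside the box; origin at the centre of its underside. To be left alone.

How it is judged:
On the way, in this order (a step that is already met when the one before it is completed fails the run):
1. the catch is pressed down by the fingers while the bolt is still drawn back (value of joint catch above 0.0045 m and value of joint bolt below 0.009 m and contact force between the fingers and catch above 0.5 N), for 0.04 s.
2. the bolt is on its way, pushed by the fingers while the fingers hold the catch down (value of joint catch above 0.004 m and value of joint bolt between 0.01 and 0.028 m and contact force between the fingers and catch above 0.3 N and contact force between the fingers and bolt above 0.2 N), for 0.04 s.
3. the bolt is fully home (value of joint bolt above 0.0298 m), for 0.1 s.
At the end, for the whole second after the job is handed in: The bolt is home (29.8 mm or more of its 32 mm), the catch has sprung up (pressed less than 1.5 mm), the box rests flat within 30 mm of where it stood, the four things round it are within 25 mm of where they stood (value of joint bolt above 0.0298 m and value of joint catch below 0.0015 m and distance of lock_box from where it was at the start of the episode below 0.03 m and height (world z) of lock_box below 0.006 m and angle between lock_box's own z axis and vertical below 0.05 rad and linear speed of lock_box below 0.01 m/s and distance of each of dropper, dish, pen, beaker from where it was at the start of the episode below 0.025 m); the robot touches nothing.
It fails at once if the box is shoved more than 30 mm or lifted (distance of lock_box from where it was at the start of the episode above 0.03 m or height (world z) of lock_box above 0.008 m or angle between lock_box's own z axis and vertical above 0.1 rad).
It fails at once if the dropper bottle is moved more than 25 mm, lifted or tipped (distance of dropper from where it was at the start of the episode above 0.025 m or height (world z) of dropper above 0.012 m or angle between dropper's own z axis and vertical above 0.5 rad).
It fails at once if the petri dish is moved more than 25 mm, lifted or tipped (distance of dish from where it was at the start of the episode above 0.025 m or height (world z) of dish above 0.012 m or angle between dish's own z axis and vertical above 0.5 rad).
It fails at once if the blue marker is moved more than 25 mm, lifted or tipped (distance of pen from where it was at the start of the episode above 0.025 m or height (world z) of pen above 0.012 m).
It fails at once if the beaker is moved more than 25 mm, lifted or tipped (distance of beaker from where it was at the start of the episode above 0.025 m or height (world z) of beaker above 0.012 m or angle between beaker's own z axis and vertical above 0.5 rad).
It also fails if it takes over 32 s, if anything falls off the work surface, if the arm or the gripper's body presses on something with over 40 N, if the wrist force passes 120 N, or if a joint passes its speed limit or range.

ROBOT

A 6-joint arm with a two-finger parallel gripper is mounted at the origin on a cart in front of the work surface, level with it; the furniture and walls round the work are solid. World frame = base frame: x ahead of the robot, y to its left, z up, the work surface at z = 0. Lengths are in m, angles in rad, forces in N, time in s.
With the tool pointing down it reaches from about 0.35 to 0.775 m from the base axis. Payload 5.5 kg.
Tool frame: the origin (TCP) lies at the very end of the fingers, on their centre line; the grasp point (between the pads) lies 19 mm behind it; z points along the fingers, y is the direction in which the jaws open and shut (so a half turn about z gives the same grasp; the last joint's range is limited). The gripper opens to 85 mm and grips with 20 to 120 N. Pads are 22 mm wide; open, the fingers measure 114 mm over their backs; the gripper's body (76 mm by 85 mm) begins 54 mm behind the grasp point. The pads swing forward as they close: fully open they stand 13 mm farther back than shut.
Start: joints at [-1.399, 0.313, 0.046, 1.304, 0, 1.431], TCP at [0.176, -0.547, 0.231] pointing down, gripper open.
Joint ranges: [-2.76, 2.76], [-0.86, 1.69], [-1.03, 1.26], [-2.2, 2.34], [-1.47, 1.5], [-3.14, 3.14]. Speed limits (rad/s): [2.57, 2.57, 3.14, 3.14, 3.14, 3.14].

INTERFACE

Orientations are given as a unit quaternion [w, x, y, z].
In Python, from workcell import get_state, imaging, env, spotter gives the robot as it stands.
- The arm moves only by the tool play_rows, never from a script. Its argument "moves" is a list of rows, each an object with "claw": the finger opening in cm, from 0 to 8.54; "delta_pos": the shift along the tool's x, y, z in cm, a list of three; "twist": the turn about the tool's z in degrees. A call has 1 to 12 rows; each row is the pose to reach, as a shift and turn from the pose commanded when the call began, along the tool's axes at that moment; what a row does not reach only later rows make up. A row lasts 1/8 s, in which the tool goes at most 62.5 mm and 10.7 degrees, less where a joint would pass 70% of its speed; a pose out of reach is approached as far as the arm can. A call with a gripper value outside its range is refused whole. The fingers move at their own pace and stop on an object; "force" is the grip in N (left out, the last holds). Time passes only in rows, so rows that repeat a pose let the fingers close. It gives the time, the measured TCP pose, the force and the opening at its end, in the units of the state.
- get_state(): the state, without advancing time (a new reading comes with each control period).
- imaging.read_camera(name): name is "side" or "top"; returns the picture (384x512x3 uint8, red, green, blue); there is no depth.
- imaging.camera_info(name): a dict with "fx", "fy", "cx", "cy" (pixels), "world_to_cam" (4x4, takes a point from world to camera coordinates). Camera axes: x right, y down, z forward; pixel columns grow to the right and rows downward; lengths in m; the calibration is good to about 2 mm. A picture is of the moment at which its call begins. camera_info takes no time and is no camera call.
- env.hand_in(): hands the job in, once; it reports no verdict.
Trained networks look in the newest picture that a camera, given by its name, has taken for a name from the list of things; names that differ only in an ending like _2 or _b are one class to them, and where a whole thing is asked for, a point or a joint stands for the part that bears it (a point fixed in the world has none). Each returns a list of dicts, best first, with "conf" (0 to 1); they miss things now and then, are a little off and sometimes report something else, mostly with a low value. They report only what shows in the picture. A call takes as long as a camera call.
- spotter.spot_in(camera, query): "extent" ([left, top, right, bottom] in pixels, round what is visible of it).
The state is a dict: "clock": time; "joint_pos": joint angles; "qvel": joint speeds; "tau": joint torques, N m; "tcp_pos": TCP position; "orientation": TCP orientation; "wrist_force": force on the tool from outside, world axes, zero at the start; "ft_torque": the same for the moment, N m; "finger_gap": finger opening in m.
Only numpy, scipy, OpenCV 4.12 (cv2) and the standard library are available. Lean on these libraries where they do the work, as an engineer would, in place of code of your own. Each camera call takes 0.05 s, during which the arm holds its last target. There are 200 camera calls.

## Working session

There is one attempt and no reset: what is moved stays moved. The work goes in short steps, Python scripts to look and compute and a tool call to move; the robot and the scene stay as the last step left them, time stands still between calls to the robot, and variables do not carry over. Pictures are saved under pics/ and viewed, about 8 in all and at most 12, crops included, and the job is handed in when it is done.

Besides the shell and the picture viewer there is one more tool, called after "Emit:" by a JSON object that holds its "op" and its "data", one argument or row to a line. play_rows: Moves the arm, as the interface text tells. Its arguments: {"type":"object","properties":{"moves":{"type":"array"},"force":{"type":"number"}},"required":["moves"]}

```bash
mkdir -p pics
python3 - <<'E'
from workcell import get_state, imaging, env, spotter
import cv2
print(get_state())
for c in("top","side"):
    im=imaging.read_camera(c); cv2.imwrite(f"pics/{c}0.png",cv2.resize(im[:,:,::-1],(800,600),interpolation=cv2.INTER_CUBIC))
    i=imaging.camera_info(c); print(c,i)
    for q in ("lock_box","keeper","lug_face","catch_top"):
        print(q,[(r["extent"],round(r["conf"],2)) for r in spotter.spot_in(c,q)[:2]])
E
```

```text
{'clock': 0.0, 'joint_pos': array([-1.39858673e+00,  3.13991065e-01,  4.49751482e-02,  1.30358535e+00,
       -2.04265802e-05,  1.43120027e+00]), 'qvel': array([ 7.44368673e-04,  1.57155428e-03, -6.20431105e-05, -1.77288622e-03,
        7.70574859e-04, -1.34374898e-03]), 'tau': array([ 7.92807987e-04, -4.80628145e+01,  2.98533118e+01,  1.92898972e-02,
       -5.17906426e-05,  3.46697220e-06]), 'tcp_pos': array([ 0.17629649, -0.54677359,  0.23041261]), 'orientation': array([-9.02185577e-04,  9.87871346e-01,  1.55271983e-01, -2.49276790e-05]), 'wrist_force': array([0.0415303 , 0.82041454, 0.44387607]), 'ft_torque': array([ 0.07108004,  0.0559225 , -0.02400499]), 'finger_gap': 0.08525700270394698}
top {'fx': 355.649768268807, 'fy': 355.649768268807, 'cx': 260.4327352874611, 'cy': 189.47556828587577, 'world_to_cam': array([[-0.01945443, -0.99951969, -0.02412295,  0.03793406],
       [-0.998229  ,  0.02077464, -0.05574304,  0.57244493],
       [ 0.05621741,  0.02299578, -0.99815369,  0.88848805],
       [ 0.        ,  0.        ,  0.        ,  1.        ]])}
lock_box [([240.4, 167.9, 339.8, 230.2], 0.85)]
keeper [([240.3, 168.2, 340.6, 227.4], 0.71), ([259.2, 138.3, 273.7, 149.7], 0.45)]
lug_face [([266.5, 192.2, 328.5, 219.2], 0.82), ([239.6, 167.9, 339.7, 231.2], 0.7)]
catch_top [([281.5, 177.4, 327.0, 196.7], 0.68), ([353.4, 186.5, 376.7, 203.7], 0.3)]
side {'fx': 472.1201195279117, 'fy': 472.1201195279117, 'cx': 258.8532497491582, 'cy': 179.0082948898645, 'world_to_cam': array([[-0.99842676, -0.05548698, -0.00807409,  0.5571103 ],
       [-0.01895484,  0.46951871, -0.88271904,  0.08209257],
       [ 0.05277035, -0.88117727, -0.46983179,  1.19124856],
       [ 0.        ,  0.        ,  0.        ,  1.        ]])}
lock_box [([229.0, 159.0, 289.8, 223.3], 0.89)]
keeper [([224.8, 158.6, 294.7, 224.1], 0.83)]
lug_face [([260.1, 158.2, 281.3, 186.0], 0.75)]
catch_top [([246.6, 156.1, 258.9, 181.0], 0.46)]
```

Run:
```python
from workcell import imaging
import cv2
im=imaging.read_camera("top")[:,:,::-1]; cv2.imwrite("pics/top1.png",cv2.resize(im[120:260,210:390],(800,622),interpolation=cv2.INTER_CUBIC)[:600])
im=imaging.read_camera("side")[:,:,::-1]; cv2.imwrite("pics/side1.png",cv2.resize(im[130:250,180:340],(800,600),interpolation=cv2.INTER_CUBIC))
```

```text
(no output)
```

View pics/top0.png

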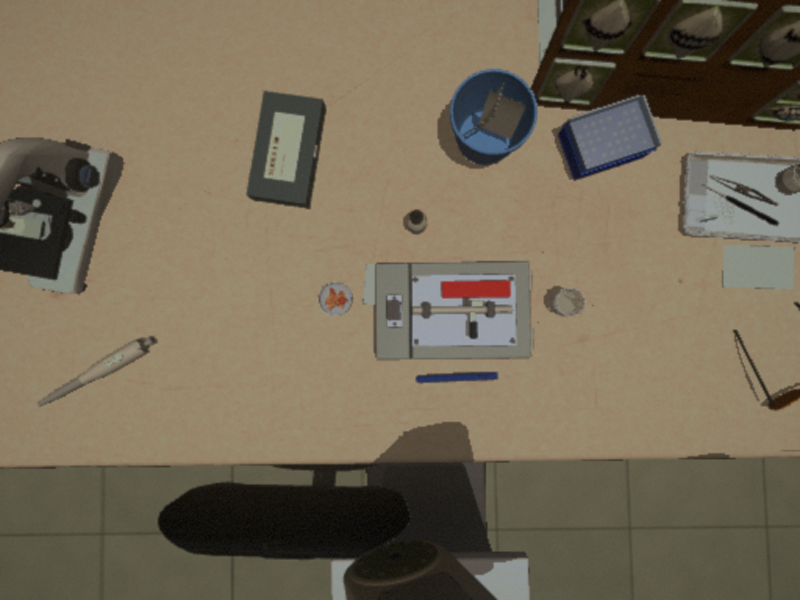

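View pics/top1.png

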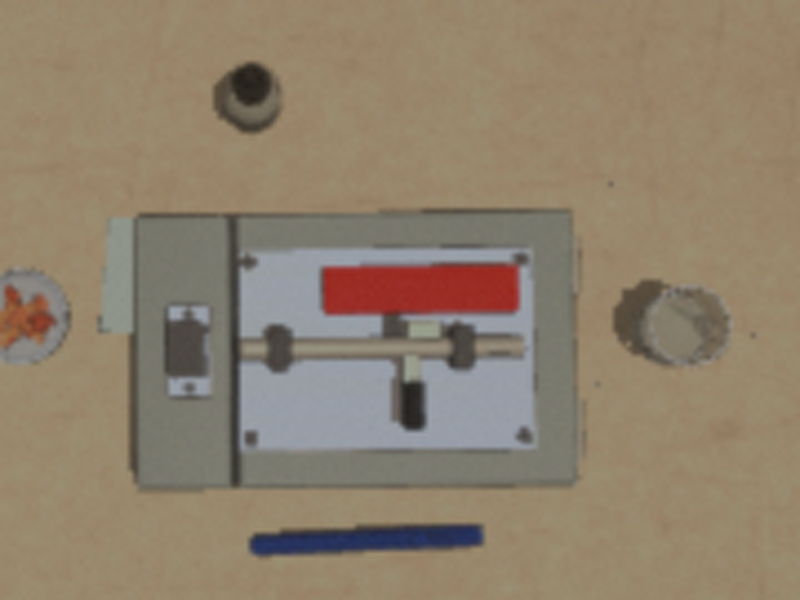

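View pics/side1.png

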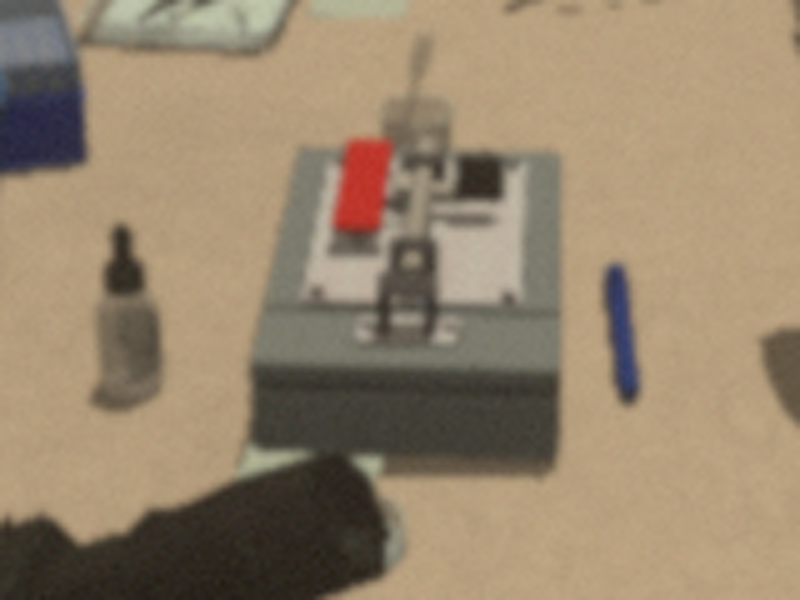

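```bash
cat > h.py <<'E'
from workcell import get_state, imaging
import numpy as np
from scipy.optimize import least_squares
from scipy.spatial.transform import Rotation as R
I={c:imaging.camera_info(c) for c in("top","side")}
def proj(c,P):
    i=I[c];W=i["world_to_cam"];Q=P@W[:3,:3].T+W[:3,3]
    return np.c_[i["fx"]*Q[:,0]/Q[:,2]+i["cx"],i["fy"]*Q[:,1]/Q[:,2]+i["cy"]]
def w(p,B):
    B=np.asarray(B,float)/1000;c,s=np.cos(p[2]),np.sin(p[2])
    return np.c_[p[0]+c*B[:,0]-s*B[:,1],p[1]+s*B[:,0]+c*B[:,1],B[:,2]]
def plan(p,by,tz):
    """tool-axes shift (cm) and twist (deg) to box point (0,by), height tz, tool x along box +y"""
    s=get_state();r=R.from_quat(s["orientation"],scalar_first=True)
    t=w(p,[[0,by,0]])[0];t[2]=tz
    tx=r.as_matrix()[:,0];yaw=np.arctan2(tx[1],tx[0])
    d=p[2]+np.pi/2-yaw
    return s["tcp_pos"].round(4),"target",t.round(4),"shift cm",(r.inv().apply(t-s["tcp_pos"])*100).round(2),"twist",round(-np.degrees(d),2)
E
python3 - <<'E'
from h import *
T=[((322,268),(44,17,79)),((518,264),(44,-87,79)),((519,312),(18,-87,79)),((323,314),(18,17,79)),
((136,214),(75,120,58)),((570,211),(75,-120,58)),((576,482),(-75,-120,58)),((137,488),(-75,120,58)),((167,349),(0,100,87.5)),((207,349),(0,80,87.5))]
S=[((335,230),(44,17,79)),((381,232),(18,17,79)),((350,142),(44,-87,79)),((392,142),(18,-87,79)),((300,150),(75,-120,58)),((560,152),(-75,-120,58))]
Tu=np.array([t[0] for t in T])/4.4444+[210,120];Su=np.array([t[0] for t in S])/5+[180,130]
f=lambda p:np.r_[(proj("top",w(p,[t[1] for t in T]))-Tu).ravel(),(proj("side",w(p,[t[1] for t in S]))-Su).ravel()]
r=least_squares(f,[.56,-.05,0],loss="soft_l1");print(r.x);print(f(r.x).reshape(-1,2).round(1).tolist())
np.save("p.npy",r.x)
for u,v,L in((402,395,"lug -y edge?"),(424,395,"")):pass
for b in(0,3):print((proj("top",w(r.x,[[-44,-35+b,97],[-18,-35+b,97]]))-[210,120])*4.444)
print(plan(r.x,-64,.15))
E
```

```text
[ 0.54730489 -0.04414188 -0.0090387 ]
[[-0.0, -0.5], [-0.0, -0.2], [-0.0, 0.0], [-0.1, 0.1], [-1.0, 0.2], [0.3, -0.4], [0.3, 0.8], [-0.8, 0.4], [-0.2, 0.1], [-0.7, 0.0], [-0.8, -1.6], [0.1, -1.8], [-0.5, -1.4], [0.5, -1.2], [-0.3, -1.5], [0.6, -0.8]]
[[426.02743022 431.04004526]
 [425.14628496 380.76543227]]
[[420.21699273 431.09760564]
 [419.34624595 380.82721511]]
(array([ 0.1764, -0.5473,  0.2314]), 'target', array([ 0.5467, -0.1081,  0.15  ]), 'shift cm', array([ 48.72, -30.44,   8.13]), 'twist', np.float64(-71.62))
```

Emit:
{"op": "play_rows", "data": {
  "moves": [
    {"claw": 4.75,"delta_pos": [5,-3,0],"twist": -8},
    {"claw": 4.75,"delta_pos": [10,-6.2,0],"twist": -16},
    {"claw": 4.75,"delta_pos": [15,-9.4,0],"twist": -24},
    {"claw": 4.75,"delta_pos": [20,-12.5,0],"twist": -32},
    {"claw": 4.75,"delta_pos": [25,-15.6,0],"twist": -40},
    {"claw": 4.75,"delta_pos": [30,-18.7,0],"twist": -48},
    {"claw": 4.75,"delta_pos": [35,-21.8,0],"twist": -56},
    {"claw": 4.75,"delta_pos": [40,-25,0],"twist": -64},
    {"claw": 4.75,"delta_pos": [45,-28.1,2],"twist": -71.6},
    {"claw": 4.75,"delta_pos": [48.7,-30.4,5],"twist": -71.6},
    {"claw": 4.75,"delta_pos": [48.7,-30.4,8],"twist": -71.6},
    {"claw": 4.75,"delta_pos": [48.7,-30.4,8],"twist": -71.6}
  ]
}}

```text
clock: 2.1
tcp_pos: [0.545, -0.1073, 0.1489]
orientation: [-0.002, 0.71, 0.704, -0.001]
wrist_force: [-0.4, 0.6, -0.6]
finger_gap: 0.0472
```

Run:
```python
from h import *
import cv2
p=np.load("p.npy");print(plan(p,-64,.105))
a=imaging.read_camera("top")[120:260,210:390,::-1]
b=imaging.read_camera("side")[130:250,180:340,::-1]
cv2.imwrite("pics/m2.png",np.hstack([cv2.resize(a,(400,311),interpolation=2),cv2.resize(b,(400,311),interpolation=2)]))
```

```text
(array([ 0.545 , -0.1073,  0.1489]), 'target', array([ 0.5467, -0.1081,  0.105 ]), 'shift cm', array([-0.09,  0.2 ,  4.39]), 'twist', np.float64(0.06))
```

View pics/m2.png

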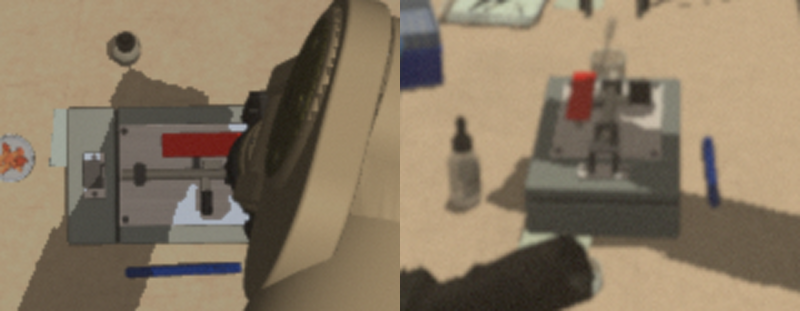

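Emit:
{"op": "play_rows", "data": {
  "moves": [
    {"claw": 4.75,"delta_pos": [0,0.2,2.5],"twist": 0},
    {"claw": 4.75,"delta_pos": [0,0.2,5],"twist": 0},
    {"claw": 4.75,"delta_pos": [0,0.2,5.5],"twist": 0},
    {"claw": 4.75,"delta_pos": [0,0.2,5.5],"twist": 0}
  ]
}}

```text
clock: 2.7
tcp_pos: [0.5491, -0.1094, 0.0976]
orientation: [0.001, 0.711, 0.703, 0.0]
wrist_force: [0.4, 0.8, 0.8]
finger_gap: 0.0476
```

Run:
```python
from h import *
import cv2
p=np.load("p.npy");print(plan(p,-64,.07),get_state()["wrist_force"])
b=imaging.read_camera("side")[90:210,190:350,::-1]
cv2.imwrite("pics/m3.png",cv2.resize(b,(800,600),interpolation=2))
```

```text
(array([ 0.5491, -0.1094,  0.0976]), 'target', array([ 0.5467, -0.1081,  0.07  ]), 'shift cm', array([ 0.12, -0.25,  2.76]), 'twist', np.float64(-0.07)) [0.43586633 0.83258927 0.83215798]
```

View pics/m3.png

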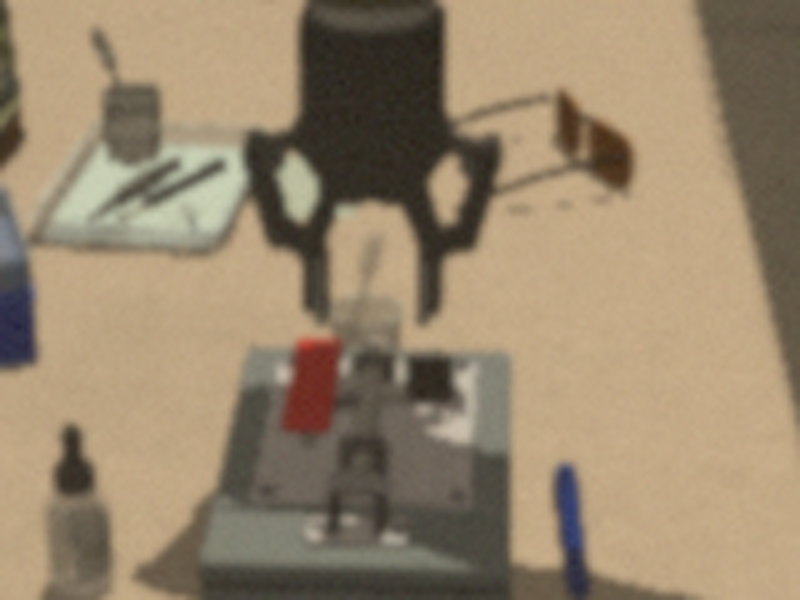

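Run:
```python
from h import *
p=np.load("p.npy")
print(((proj("side",w(p,[[31,-64,98],[-31,-64,98],[31,-64,104],[31,-53,104],[31,-53,110],[31,-87,79],[-31,-34,97]]))-[190,90])*5).round())
```

```text
[[317. 322.]
 [433. 324.]
 [317. 312.]
 [316. 321.]
 [316. 310.]
 [321. 336.]
 [431. 350.]]
```

Emit:
{"op": "play_rows", "data": {
  "moves": [
    {"claw": 4.9,"delta_pos": [0,0,1.2],"twist": 0},
    {"claw": 4.9,"delta_pos": [0,0,2.2],"twist": 0},
    {"claw": 4.9,"delta_pos": [0,0,2.2],"twist": 0}
  ]
}}

```text
clock: 3.12
tcp_pos: [0.5486, -0.1086, 0.0737]
orientation: [-0.0, 0.71, 0.704, -0.0]
wrist_force: [-1.4, -0.3, 2.8]
finger_gap: 0.049
```

Emit:
{"op": "play_rows", "data": {
  "moves": [
    {"claw": 4.9,"delta_pos": [0,0,0.3],"twist": 0},
    {"claw": 4.9,"delta_pos": [0,0,0.3],"twist": 0}
  ]
}}

```text
clock: 3.38
tcp_pos: [0.5487, -0.1086, 0.0714]
orientation: [0.0, 0.71, 0.704, -0.0]
wrist_force: [-0.8, -0.9, 2.9]
finger_gap: 0.0491
```

Emit:
{"op": "play_rows", "data": {
  "moves": [
    {"claw": 4.9,"delta_pos": [0,0,0.2],"twist": 0},
    {"claw": 4.9,"delta_pos": [0,0,0.2],"twist": 0}
  ]
}}

```text
clock: 3.62
tcp_pos: [0.5487, -0.1087, 0.0694]
orientation: [0.0, 0.71, 0.704, -0.0]
wrist_force: [-1.2, -0.9, 4.3]
finger_gap: 0.0488
```

Emit:
{"op": "play_rows", "data": {
  "moves": [
    {"claw": 4.9,"delta_pos": [0,0,0.2],"twist": 0},
    {"claw": 4.9,"delta_pos": [0,0,0.2],"twist": 0},
    {"claw": 4.9,"delta_pos": [0,0,0.2],"twist": 0}
  ]
}}

```text
clock: 4.0
tcp_pos: [0.5487, -0.1087, 0.0674]
orientation: [0.0, 0.71, 0.704, -0.0]
wrist_force: [-1.0, -0.8, 3.7]
finger_gap: 0.0493
```

Run:
```python
from h import *
import cv2
p=np.load("p.npy");print(plan(p,-64,.07))
for _ in range(4):
    b=imaging.read_camera("side"); print(get_state()["wrist_force"].round(1))
cv2.imwrite("pics/m4.png",cv2.resize(b[130:190,220:300,::-1],(800,600),interpolation=2))
```

```text
(array([ 0.5487, -0.1087,  0.0674]), 'target', array([ 0.5467, -0.1081,  0.07  ]), 'shift cm', array([ 0.05, -0.2 , -0.26]), 'twist', np.float64(-0.02))
[-0.8 -0.3  4.8]
[-1.5  0.8  4.8]
[-2.1 -0.7  4.8]
[-1.7 -0.5  5.7]
```

View pics/m4.png

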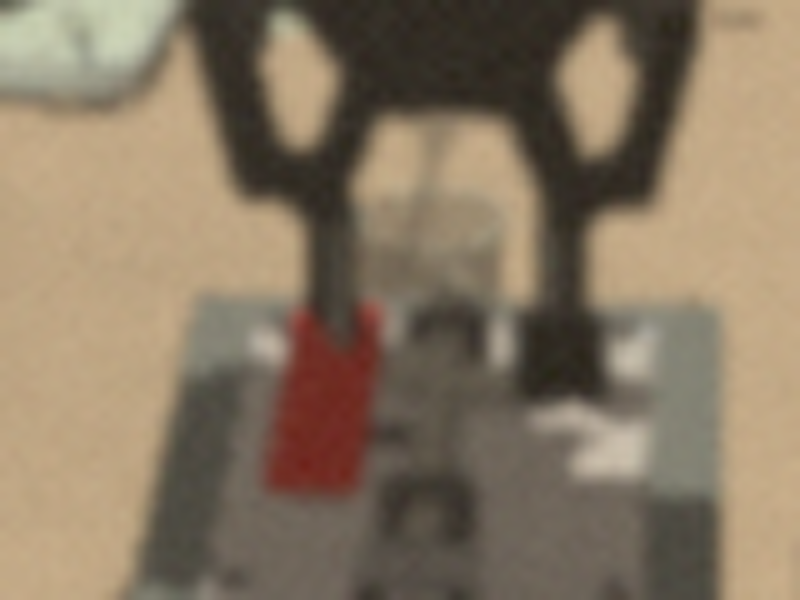

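Emit:
{"op": "play_rows", "data": {
  "moves": [
    {"claw": 4.9,"delta_pos": [0.5,0,0],"twist": 0},
    {"claw": 4.9,"delta_pos": [1.0,0,0],"twist": 0},
    {"claw": 4.9,"delta_pos": [1.5,0,0],"twist": 0},
    {"claw": 4.9,"delta_pos": [2.0,0,0],"twist": 0},
    {"claw": 4.9,"delta_pos": [2.4,0,0],"twist": 0},
    {"claw": 4.9,"delta_pos": [2.8,0,0],"twist": 0},
    {"claw": 4.9,"delta_pos": [2.8,0,0],"twist": 0}
  ]
}}

```text
clock: 5.08
tcp_pos: [0.5491, -0.0803, 0.0674]
orientation: [0.0, 0.71, 0.704, 0.0]
wrist_force: [0.3, -3.4, 5.4]
finger_gap: 0.0489
```

Emit:
{"op": "play_rows", "data": {
  "moves": [
    {"claw": 4.9,"delta_pos": [0.4,0,0],"twist": 0},
    {"claw": 4.9,"delta_pos": [0.8,0,0],"twist": 0},
    {"claw": 4.9,"delta_pos": [1.2,0,0],"twist": 0},
    {"claw": 4.9,"delta_pos": [1.5,0,0],"twist": 0},
    {"claw": 4.9,"delta_pos": [1.7,0,0],"twist": 0},
    {"claw": 4.9,"delta_pos": [1.7,0,0],"twist": 0}
  ]
}}

```text
clock: 5.82
tcp_pos: [0.5492, -0.0635, 0.0673]
orientation: [0.0, 0.71, 0.704, 0.0]
wrist_force: [0.7, -3.5, 4.5]
finger_gap: 0.0489
```

Run:
```python
from h import *
import cv2
b=imaging.read_camera("side"); print(get_state()["wrist_force"].round(1))
cv2.imwrite("pics/m5.png",cv2.resize(b[130:220,210:330,::-1],(800,600),interpolation=2))
```

```text
[ 1.1 -2.5  3.8]
```

View pics/m5.png

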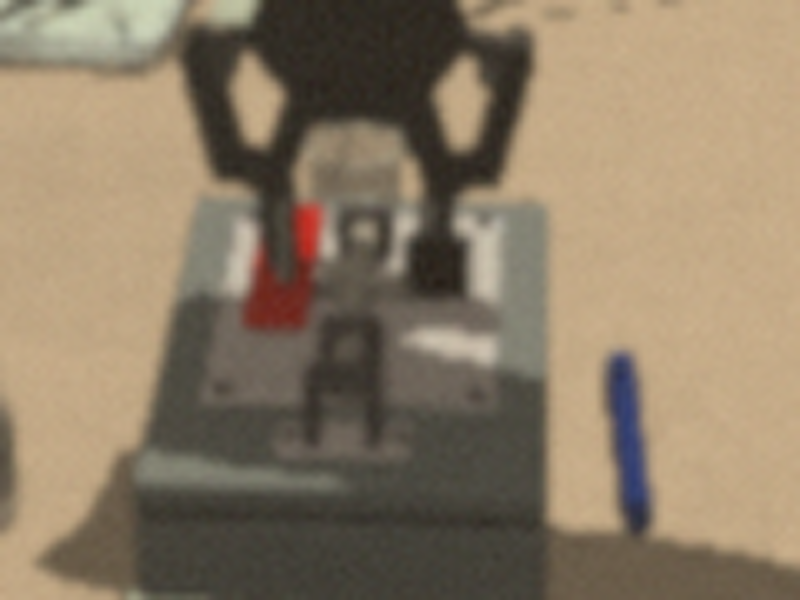

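Emit:
{"op": "play_rows", "data": {
  "moves": [
    {"claw": 4.9,"delta_pos": [0.2,0,0],"twist": 0},
    {"claw": 4.9,"delta_pos": [0.4,0,0],"twist": 0},
    {"claw": 4.9,"delta_pos": [0.4,0,0],"twist": 0}
  ]
}}

```text
clock: 6.25
tcp_pos: [0.5491, -0.0596, 0.0673]
orientation: [0.0, 0.71, 0.704, -0.0]
wrist_force: [0.1, -4.6, 4.9]
finger_gap: 0.049
```

Emit:
{"op": "play_rows", "data": {
  "moves": [
    {"claw": 4.9,"delta_pos": [0.1,0,0],"twist": 0},
    {"claw": 4.9,"delta_pos": [0.2,0,0],"twist": 0},
    {"claw": 4.9,"delta_pos": [0.2,0,0],"twist": 0}
  ]
}}

```text
clock: 6.62
tcp_pos: [0.5492, -0.0578, 0.0673]
orientation: [0.0, 0.71, 0.704, -0.0]
wrist_force: [0.1, -4.9, 4.6]
finger_gap: 0.0491
```

Emit:
{"op": "play_rows", "data": {
  "moves": [
    {"claw": 4.9,"delta_pos": [0.1,0,0],"twist": 0},
    {"claw": 4.9,"delta_pos": [0.2,0,0],"twist": 0},
    {"claw": 4.9,"delta_pos": [0.2,0,0],"twist": 0}
  ]
}}

```text
clock: 7.0
tcp_pos: [0.5492, -0.0576, 0.0674]
orientation: [0.001, 0.711, 0.703, -0.001]
wrist_force: [-0.2, -10.1, 4.1]
finger_gap: 0.0491
```

Emit:
{"op": "play_rows", "data": {
  "moves": [
    {"claw": 4.9,"delta_pos": [0.1,0,0],"twist": 0},
    {"claw": 4.9,"delta_pos": [0.2,0,0],"twist": 0},
    {"claw": 4.9,"delta_pos": [0.2,0,0],"twist": 0}
  ]
}}

```text
clock: 7.38
tcp_pos: [0.5492, -0.0571, 0.0675]
orientation: [0.002, 0.711, 0.703, -0.003]
wrist_force: [-1.4, -14.7, 3.6]
finger_gap: 0.0489
```

Emit:
{"op": "play_rows", "data": {
  "moves": [
    {"claw": 4.9,"delta_pos": [-0.4,0,0],"twist": 0},
    {"claw": 4.9,"delta_pos": [-0.8,0,0],"twist": 0},
    {"claw": 4.9,"delta_pos": [-0.8,0,-0.4],"twist": 0},
    {"claw": 4.9,"delta_pos": [-0.8,0,-1.0],"twist": 0},
    {"claw": 4.9,"delta_pos": [-0.8,0,-3],"twist": 0},
    {"claw": 4.9,"delta_pos": [-0.8,0,-7],"twist": 0},
    {"claw": 4.9,"delta_pos": [-0.8,0,-12],"twist": 0},
    {"claw": 4.9,"delta_pos": [-6,0,-16],"twist": 0},
    {"claw": 4.9,"delta_pos": [-12,0,-16],"twist": 0},
    {"claw": 4.9,"delta_pos": [-18,0,-16],"twist": 0},
    {"claw": 4.9,"delta_pos": [-18,0,-16],"twist": 0}
  ]
}}

```text
clock: 8.75
tcp_pos: [0.5464, -0.2376, 0.2263]
orientation: [-0.0, 0.712, 0.702, -0.001]
wrist_force: [-1.0, 0.2, -0.4]
finger_gap: 0.0492
```

Run:
```python
from h import *
import cv2
p=np.load("p.npy")
b=imaging.read_camera("side");a=imaging.read_camera("top"); s=get_state();print(s["wrist_force"].round(1),s["tcp_pos"])
cv2.imwrite("pics/m6.png",np.hstack([cv2.resize(a[150:240,225:345,::-1],(400,300),interpolation=2),cv2.resize(b[145:235,210:330,::-1],(400,300),interpolation=2)]))
g=lambda B:(((proj("top",w(p,B))-[225,150])*3.333).round(),((proj("side",w(p,B))-[210,145])*3.333).round())
print(g([[-31,-35+32,97],[-31,-35+28,97],[31,17,79],[31,17,74.5]]))
```

```text
[ 0.3  0.4 -1.3] [ 0.54643542 -0.23389485  0.22641224]
(array([[223., 205.],
       [229., 205.],
       [192., 118.],
       [191., 118.]]), array([[219.,  68.],
       [219.,  65.],
       [137.,  98.],
       [137., 104.]]))
```

View pics/m6.png

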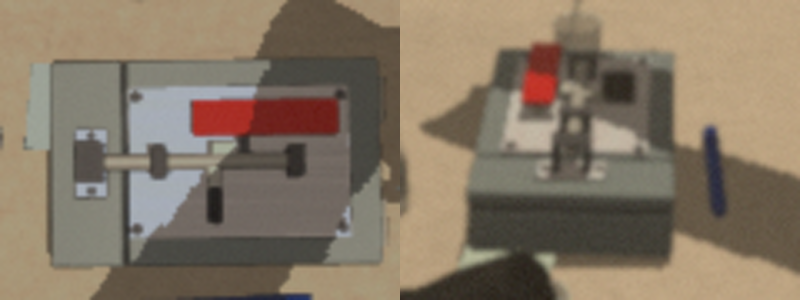

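Run:
```python
from workcell import env
print(env.hand_in())
```

```text
the job is handed in; nothing more can be done
None
```

The box looks locked, and I handed the job in at about 8.9 s; no verdict was given. I pressed the catch about 8 mm, at roughly 5 N. With it held down, I slid the bolt along until the force rose to 14.7 N at the hard stop. Then I backed off, lifted the hand and moved it clear.

**Bolt:** in the last top picture the rod sits in the keeper, and the lug edge at about x = 222 px matches full 32 mm travel (predicted 223 px).

**Catch:** the near edge of the red paddle is at about row 104 in the last side picture. The calibration predicts 98 px for up and 104 px for resting under the bolt. That view read about 5 px low for the paddle when it was up at the start, so I took it as up. This is the weakest of the checks.

**Surroundings:** the box stands about where it was. I saw no contact with the dropper, dish, marker or beaker, but I did not re-measure their positions. The wrist force on leaving was near zero.

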